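# Load the watch carrier and index it under the microscope

## Task

Load the watch for inspection: take the case holder with its watch, lying on the desk, and set it down gently and squarely, watch face up, on the carrier plate between its two end lips, while the carrier stands at the middle station of the slide. Then push the carrier along its rail to the next station, the one under the microscope, until it has clicked into its detent there, with the holder still lying on it. Do not touch the microscope or the magnifier, and leave the other things lying around the slide where they are.

Things in the scene. Friction and masses are not known exactly. Their poses are not given: they have to be found in the camera images.
- slide: indexing slide, fixed: aluminium base 480 mm long (its y, the rail direction) x 90 mm (x) x 12 mm with a steel rail along its middle, a stop 32 mm high at each end, and along its front (-x) edge a steel index bar with a V notch at each of three stations: y = -150, 0, +150 mm. Origin: centre of its underside, on the desk. Its -x side faces the robot
- carrier (a joint): carrier's position along the slide's +y, in m: 0 at the middle (loading) station, where it starts in the detent, +0.15 and -0.15 at the outer stations; stops at +-0.17. A sprung roller drops into the notches: about 6 N pushes it out of a notch, 1 to 2 N moves it between them; released within 6 mm of a notch it is drawn in and centred
- carrier_plate (a point): centre of the upper face of the carrier's plate, 44 mm above the desk, axes as the slide's. Plate: aluminium with dark rubber inlay, 80 mm (x) x 118 mm (y, along the rail), at each y end a lip 6 mm thick, 4 mm higher than the face; 106 mm clear between the lips, no lips on the x sides
- carrier_grip (a point): middle of the top, 100 mm above the desk, of the carrier's push grip: an upright black cylinder, 18 mm in diameter, free from 45 to 100 mm above the desk, on a flat arm 26 mm wide, 115 mm in front (-x of the slide) of the plate's centre; moves with the carrier
- case_holder: watch case holder, loose, 0.18 to 0.35 kg: block with two jaws, 46 mm (its x) x 90 mm (its y) x 30 mm high, upright sides; a steel watch, 40 mm in diameter, lies face up on its middle between four pins: 42 mm high in all. Origin: centre of its underside, z up. Starts on the desk left or right of the slide's front. On the carrier its y lies along the rail, either way round
- microscope_lens (a point): lens of the digital microscope, 180 mm above the desk, straight above a station's centre. A slim upright barrel, 48 mm at its widest, 180 to 315 mm above the desk, on an arm at 255 mm from a pillar (16 mm, 320 mm high) whose foot (84 mm) stands 130 mm behind (+x of the slide) the rail. Fixed, at one of the two outer stations; which one varies
- magnifier_lens (a point): centre of the underside of the ring-light magnifier, 217 mm above the desk: a flat white ring 92 mm in diameter, 16 mm thick, round a clear lens, on a like pillar at the other outer station. Fixed
- bench_block: round brushed steel bench block, 68 mm in diameter, 30 mm high, loose, bystander: it lies on the other side of the slide's front from the case holder. Origin: centre of its underside
- tray: white plastic tray 120 x 170 x 26 mm, bystander to the left of the slide. Origin: centre of its underside
- tweezer_rest: bamboo rest 60 x 120 x 24 mm with three tweezers (120 mm long, along its x) across it, bystander to the right. Origin: centre of its underside
- loupe: black eye loupe, 36 mm in diameter, 30 mm high, standing to the right of the slide, bystander. Origin: centre of its underside
Mind the look-alikes: they are no part of the job. What is shaped like the case_holder but turquoise is not meant.

How it is judged:
By the outcome, as a careful person would: the job done as asked, in the order asked, and still so for the second after the job is handed in, with the robot touching nothing.
It also fails if it takes over 64 s, if anything falls off the work surface, if the arm or the gripper's body presses on something with over 40 N, if the wrist force passes 120 N, or if a joint passes its speed limit or range.

## Robot

A 6-joint arm with a two-finger parallel gripper is mounted at the origin on the work surface. World frame = base frame: x ahead of the robot, y to its left, z up, the work surface at z = 0. Lengths are in m, angles in rad, forces in N, time in s.
With the tool pointing down it reaches from about 0.25 to 0.775 m from the base axis. Payload 8.9 kg.
Tool frame: the origin (TCP) lies midway between the tips of the shut fingers; the grasp point (between the pads) lies 19 mm behind it (robot.grip_depth is the distance from the TCP to the grasp point, in m); z points along the fingers, y is the direction in which the jaws open and shut (so a half turn about z gives the same grasp; the last joint's range is limited). The gripper opens to 85 mm and grips with 20 to 120 N. Pads are 22 mm wide; open, the fingers measure 114 mm over their backs; the gripper's body (76 mm by 85 mm) begins 54 mm behind the grasp point. The pads swing forward as they close: fully open they stand 13 mm farther back than shut.
Start: joints at [-1.296, 0.291, -0.153, 1.127, 0, 1.431], TCP at [0.211, -0.481, 0.231] pointing down, gripper open.
Joint ranges: [-2.52, 2.52], [-0.91, 1.74], [-1.3, 1.37], [-1.96, 2.02], [-1.52, 1.47], [-3.14, 3.14]. Speed limits (rad/s): [2.22, 2.22, 2.79, 3.14, 3.14, 3.14].

## Interface

Orientations are given as a rotation vector (axis times angle).
In Python, from rig import robot gives the robot as it stands.
- The arm moves only by the tool send_rows, never from a script. Its argument "increments" is a list of rows, each an object with "dp": the shift along the world's x, y, z in m, a list of three; "turn": the turn, a rotation vector about the world's x, y, z in degrees, a list of three; "grip": the opening, from 0 (shut) to 1 (fully open). In form: [{"dp": [x, y, z], "turn": [rx, ry, rz], "grip": grip}, ...]. A call has 1 to 8 rows; each row is the pose to reach, as a shift and turn from the pose commanded when the call began; what a row does not reach only later rows make up. A row lasts 1/10 s, in which the tool goes at most 50 mm and 8.59 degrees, less where a joint would pass 70% of its speed; a pose out of reach is approached as far as the arm can. A call with a gripper value outside its range is refused whole. The fingers move at their own pace and stop on an object; the grip force is fixed at half the most. Time passes only in rows, so rows that repeat a pose let the fingers close. It gives the time, the measured TCP pose, the force and the opening at its end, in the units of the state.
- robot.read_state(): the state, without advancing time (a new reading comes with each control period).
- robot.grab_frame(name): name is "scene" or "top" or "wrist"; returns (picture, depth): 400x640x3 uint8, red, green, blue; 400x640 float32, m along the optical axis (not along the pixel's ray), 0 where there is no reading.
- robot.get_calibration(name): a dict with "K" (3x3 intrinsics, pixels), "extrinsics" (4x4, takes a point from world to camera coordinates). Camera axes: x right, y down, z forward; pixel columns grow to the right and rows downward; lengths in m; the calibration is good to about 2 mm. A picture is of the moment at which its call begins: read the wrist's pose just before it. get_calibration takes no time and is no camera call; for the wrist camera it gives the pose at the moment of the call.
- robot.hand_in(): hands the job in, once; it reports no verdict.
The state is a dict: "t": time; "q": joint angles; "dq": joint speeds; "joint_torque": joint torques, N m; "tcp_pos": TCP position; "orientation": TCP orientation; "contact_force": force on the tool from outside, world axes, zero at the start; "ft_torque": the same for the moment, N m; "width": finger opening in m.
Only numpy, scipy, OpenCV 4.12 (cv2) and the standard library are available. Lean on these libraries where they do the work, as an engineer would, in place of code of your own. Each camera call takes 0.05 s, during which the arm holds its last target.

## Working session

There is one attempt and no reset: what is moved stays moved. The work goes in short steps, Python scripts to look and compute and a tool call to move; the robot and the scene stay as the last step left them, time stands still between calls to the robot, and variables do not carry over. Pictures are saved under pics/ and viewed, and the job is handed in when it is done.

Besides the shell and the picture viewer there is one more tool, called after "Call:" as name(argument=value, ...) on one line, values as JSON. send_rows: Moves the arm, as the interface text tells. Its arguments: {"type":"object","properties":{"increments":{"type":"array","items":{"type":"object","properties":{"dp":{"type":"array","items":{"type":"number"}},"turn":{"type":"array","items":{"type":"number"}},"grip":{"type":"number"}}}}},"required":["increments"]}

```bash
mkdir -p pics; ls; cat > h.py <<'E'
import numpy as np, cv2
from rig import robot
def snap(n,f):
    c=robot.get_calibration(n); im,d=robot.grab_frame(n)
    np.savez('pics/'+f+'.npz',im=im,d=d,K=c['K'],E=c['extrinsics'])
    cv2.imwrite('pics/'+f+'.png',im[:,:,::-1]); return im,d,c
def load(f):
    z=np.load('pics/'+f+'.npz'); return z['im'],z['d'],z['K'],z['E']
def w(f,u,v,z=None):
    im,d,K,E=load(f); R=E[:3,:3];t=E[:3,3]; o=-R.T@t
    r=R.T@np.linalg.inv(K)@np.array([u,v,1.])
    if z is None: return o+r*d[int(round(v)),int(round(u))]
    return o+r*(z-o[2])/r[2]
def crop(f,u0,v0,u1,v1,s,out):
    im=load(f)[0][v0:v1,u0:u1,::-1]
    cv2.imwrite('pics/'+out+'.png',cv2.resize(im,None,fx=s,fy=s,interpolation=cv2.INTER_CUBIC))
E
python3 - <<'E'
from h import *
for n in('scene','top','wrist'): snap(n,n+'0')
s=robot.read_state();print(s)
for n in('scene','top','wrist'):
    E=robot.get_calibration(n)['extrinsics'];print(n,-E[:3,:3].T@E[:3,3])
E
```

```text
pics
{'t': 0.15, 'q': array([-1.29634461e+00,  2.91140326e-01, -1.53928952e-01,  1.12668171e+00,
        1.55271699e-06,  1.43150292e+00]), 'dq': array([ 0.00054854, -0.00089429,  0.00116501, -0.00027648, -0.00029586,
       -0.00040048]), 'joint_torque': array([ 1.23014186e-03, -5.37371457e+01,  3.31520927e+01,  1.14585261e-02,
       -1.14946042e-04,  3.04999503e-05]), 'tcp_pos': array([ 0.21099312, -0.48039387,  0.23087866]), 'orientation': array([-3.07367558e+00, -6.45087953e-01,  9.87993332e-05]), 'contact_force': array([-0.56868414,  0.15415218, -0.81607285]), 'ft_torque': array([ 0.00324451,  0.01140513, -0.0219563 ]), 'width': 0.08517566434014709}
scene [ 0.93089966 -0.83467536  0.80156861]
top [ 0.22652178 -0.01174761  1.39854754]
wrist [ 0.27505256 -0.45421222  0.37460971]
```

View pics/scene0.png

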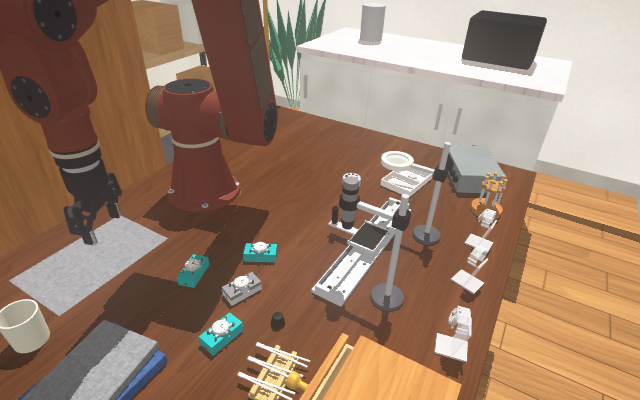

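View pics/top0.png

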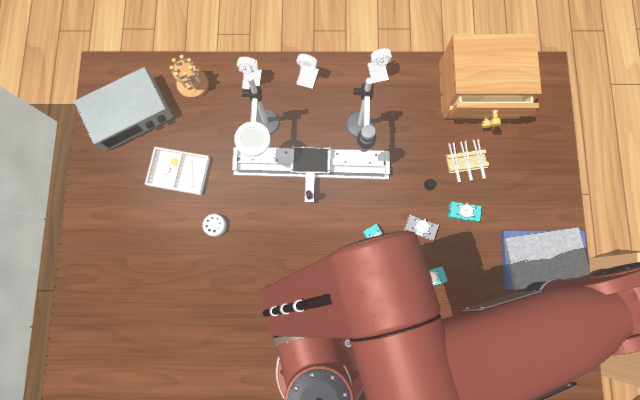

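View pics/wrist0.png

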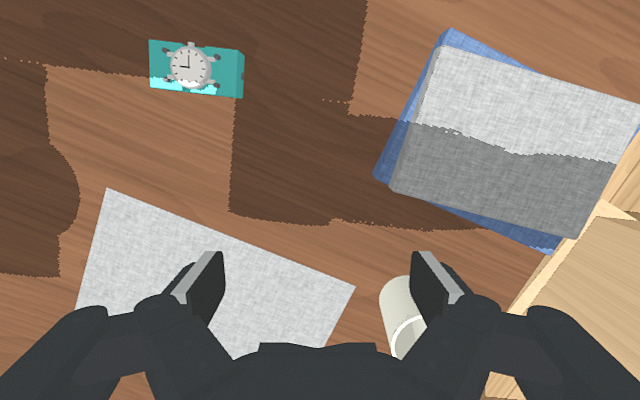

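The top view shows the grey holder at about (422,227), between turquoise look-alikes. The carrier plate is at (311,160), the push grip at (310,196), the microscope barrel at (367,133) on the right (-y side), and the magnifier at (252,138). I'll measure from enlarged crops.

```bash
python3 - <<'E'
from h import *
crop('top0',225,100,455,250,3.4,'c1')
crop('scene0',200,160,440,320,3.3,'c2')
for n,u,v in [('top0',422,227),('top0',311,160),('top0',310,196),('top0',367,135),('top0',252,138),('top0',234,175),('top0',388,178),('scene0',241,286)]: print(n,u,v,w(n,u,v).round(4))
E
```

```text
top0 422 227 [ 0.4114 -0.2962  0.0411]
top0 311 160 [0.6151 0.0329 0.0405]
top0 310 196 [0.4928 0.033  0.0926]
top0 367 135 [ 0.6006 -0.1128  0.3146]
top0 252 138 [0.623  0.1845 0.2235]
top0 234 175 [5.774e-01 2.737e-01 5.000e-04]
top0 388 178 [ 0.566  -0.2032  0.0144]
scene0 241 286 [ 0.4256 -0.3104  0.0397]
```

View pics/c1.png

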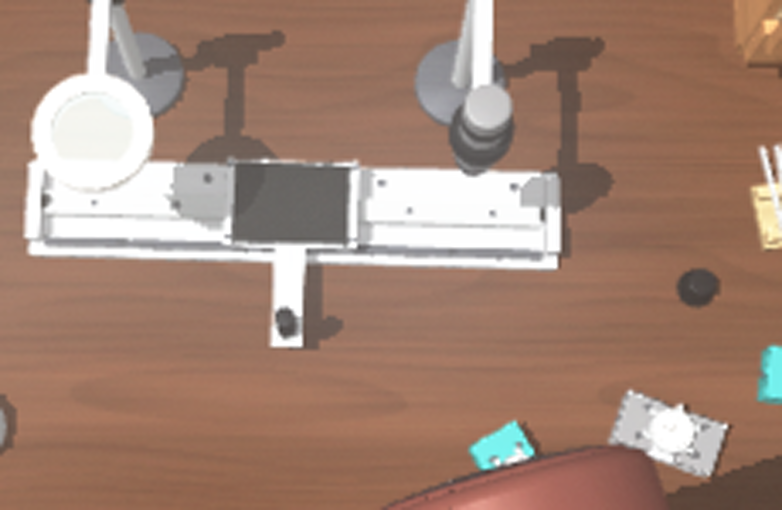

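View pics/c2.png

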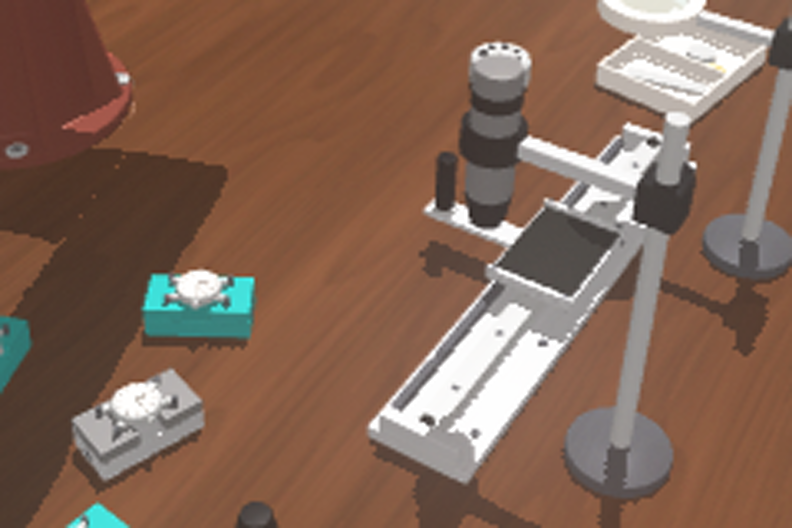

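```bash
python3 - <<'E'
from h import *
from scipy.spatial.transform import Rotation as R
s=robot.read_state();print(R.from_rotvec(s['orientation']).as_matrix().round(3))
E=robot.get_calibration('wrist');print(E['K'],E['extrinsics'][2,:3])
# slide base lower edge & stops (crop px -> full)
f=lambda a,b:(225+a/3.4,100+b/3.4)
for nm,p,z in [('bar L',(30,252),.02),('bar R',(557,266),.02),('plate tl',(234,166),.044),('plate tr',(351,168),.044),('plate bl',(231,240),.044),('plate br',(350,244),.044),('grip',(287,318),.1),('h1',(630,392),.03),('h2',(728,428),.03),('h3',(712,474),.03),('h4',(612,440),.03)]:
    print(nm,w('top0',*f(*p),z).round(4), w('top0',*f(*p))[2].round(4))
E
```

```text
[[ 0.916  0.402 -0.   ]
 [ 0.402 -0.916  0.001]
 [ 0.    -0.001 -1.   ]]
[[310.95256783   0.         316.94880711]
 [  0.         310.95256783 201.30456744]
 [  0.           0.           1.        ]] [-0.25021141 -0.10999424 -0.96192282]
bar L [0.5753 0.2704 0.02  ] 0.0115
bar R [ 0.5639 -0.205   0.02  ] -0.0021
plate tl [0.6493 0.0855 0.044 ] 0.0429
plate tr [ 0.6477 -0.0194  0.044 ] 0.0425
plate bl [0.5808 0.087  0.044 ] 0.0383
plate br [ 0.5775 -0.0187  0.044 ] 0.0435
grip [0.4985 0.0345 0.1   ] 0.0957
h1 [ 0.4479 -0.2649  0.03  ] 0.0272
h2 [ 0.4165 -0.3493  0.03  ] -0.004
h3 [ 0.3761 -0.3337  0.03  ] -0.0044
h4 [ 0.4055 -0.2479  0.03  ] 0.0208
```

Call:
send_rows(increments=[{"dp": [0.03, 0.03, 0], "turn": [0, 0, 7], "grip": 1}, {"dp": [0.06, 0.06, 0], "turn": [0, 0, 14], "grip": 1}, {"dp": [0.09, 0.09, -0.01], "turn": [0, 0, 21], "grip": 1}, {"dp": [0.12, 0.115, -0.03], "turn": [0, 0, 28], "grip": 1}, {"dp": [0.15, 0.14, -0.05], "turn": [0, 0, 35], "grip": 1}, {"dp": [0.18, 0.165, -0.065], "turn": [0, 0, 41], "grip": 1}, {"dp": [0.2, 0.181, -0.08], "turn": [0, 0, 46], "grip": 1}, {"dp": [0.2, 0.181, -0.08], "turn": [0, 0, 46], "grip": 1}])

```text
t: 0.95
tcp_pos: [0.412, -0.2967, 0.1493]
orientation: [-2.57, -1.801, -0.0]
contact_force: [0.3, 0.4, -0.0]
width: 0.0853
```

```bash
python3 - <<'E'
from h import *
snap('wrist','w1')
s=robot.read_state();print(s['t'],s['tcp_pos'],s['orientation'],s['q'])
snap('top','top1')
crop('top1',225,100,455,250,3.4,'c3')
E
```

```text
1.0 [ 0.41136774 -0.29808357  0.15025754] [-2.57379979e+00 -1.79750330e+00  6.83783035e-04] [-7.71052173e-01  3.22870596e-01 -3.33048451e-01  9.17170369e-01
 -2.36250920e-06  1.15125792e+00]
```

View pics/w1.png

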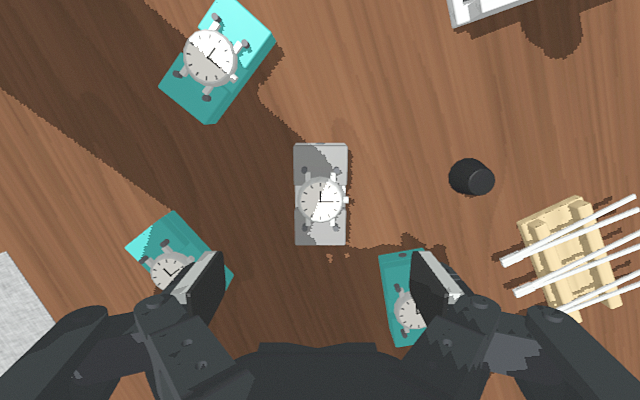

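View pics/c3.png

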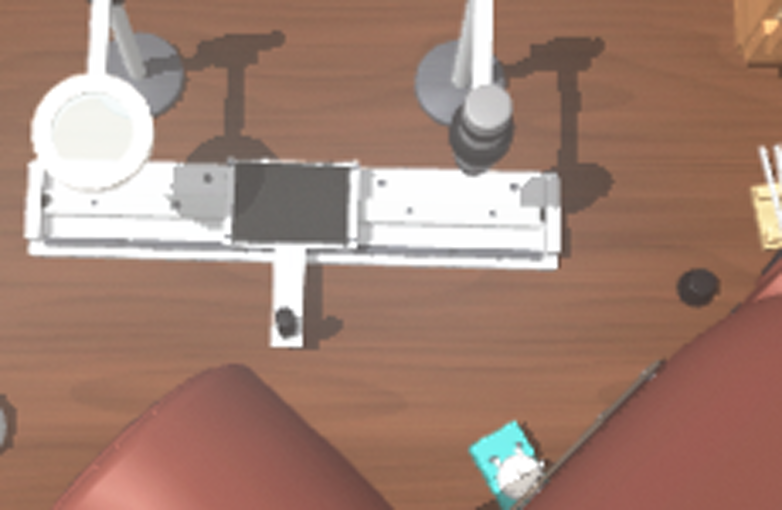

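```bash
python3 - <<'E'
from h import *
crop('w1',270,120,370,260,4.2,'c4')
for p in [(385,250),(425,250),(395,345),(176,212),(127,245),(232,270),(190,300)]: print(p,w('w1',*p,.03).round(3))
c=w('w1',320,200);print(c)
E
```

```text
(385, 250) [ 0.454 -0.368  0.03 ]
(425, 250) [ 0.488 -0.381  0.03 ]
(395, 345) [ 0.433 -0.472  0.03 ]
(176, 212) [ 0.289 -0.27   0.03 ]
(127, 245) [ 0.232 -0.283  0.03 ]
(232, 270) [ 0.313 -0.339  0.03 ]
(190, 300) [ 0.261 -0.355  0.03 ]
[ 0.41469464 -0.29958436  0.043124  ]
```

View pics/c4.png

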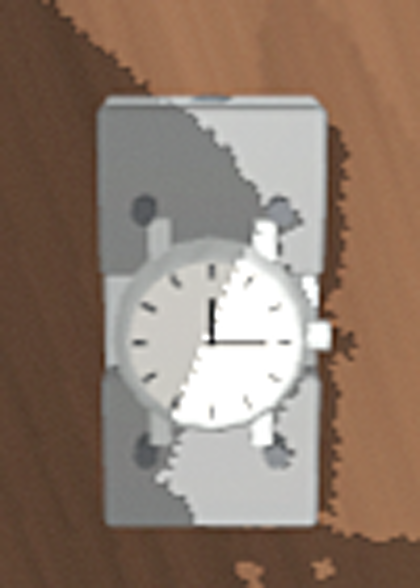

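```bash
python3 - <<'E'
from h import *
f=lambda a,b:(270+a/4.2,120+b/4.2)
for nm,p,z in [('tl',(99,106),.03),('tr',(326,106),.03),('bl',(104,524),.03),('br',(319,524),.03),('crown',(331,334),.036),('crown.033',(331,334),.033),('edge mid R',(322,290),.03),('watch c',(212,334),.042),('tl2',(100,97),0.0),]:
    print(nm,w('w1',*f(*p),z).round(4),w('w1',*f(*p)).round(4))
P=[w('w1',*f(*p),.03) for p in[(99,106),(326,106),(319,524),(104,524)]]
print(np.mean(P,0)); 
for i in range(4): print(np.linalg.norm(P[i]-P[i-1]))
d=P[0]-P[3]+P[1]-P[2];print('yaw',np.degrees(np.arctan2(-d[0],d[1])))
print('holder z map')
for b in range(110,520,25): print(b,[round(w('w1',*f(a,b))[2]*1e3) for a in range(80,350,15)])
E
```

```text
tl [ 0.4088 -0.2508  0.03  ] [ 0.4081 -0.2512  0.0229]
tr [ 0.4513 -0.2661  0.03  ] [ 0.453  -0.2697  0.001 ]
bl [ 0.3774 -0.3352  0.03  ] [ 0.371  -0.3462  0.0015]
br [ 0.4215 -0.3511  0.03  ] [ 4.198e-01 -3.644e-01  2.000e-04]
crown [ 0.4375 -0.3095  0.036 ] [ 0.4376 -0.3197  0.0014]
crown.033 [ 0.4375 -0.3103  0.033 ] [ 0.4376 -0.3197  0.0014]
edge mid R [ 0.4387 -0.3016  0.03  ] [ 0.4389 -0.3087  0.0027]
watch c [ 0.4151 -0.2996  0.042 ] [ 0.4152 -0.2994  0.043 ]
tl2 [ 0.4066 -0.2509  0.    ] [ 0.4066 -0.2509  0.0008]
[ 0.41477218 -0.30081602  0.03      ]
0.09011240139556374
0.04522187175353016
0.09006310024035295
0.04686048756991874
yaw -19.85928634632384
holder z map
110 [2, 29, 30, 31, 32, 31, 29, 29, 31, 32, 30, 31, 30, 30, 30, 31, 30, 1]
135 [0, 32, 33, 31, 30, 32, 32, 31, 31, 31, 31, 31, 31, 31, 30, 31, 31, 1]
160 [1, 29, 32, 31, 32, 31, 31, 32, 31, 31, 31, 31, 32, 31, 31, 31, 32, 1]
185 [2, 29, 31, 32, 31, 32, 32, 31, 31, 31, 33, 31, 31, 32, 31, 32, 31, 0]
210 [1, 31, 31, 32, 39, 31, 31, 31, 31, 32, 31, 31, 33, 39, 31, 31, 31, 2]
235 [2, 30, 31, 31, 31, 39, 31, 30, 31, 31, 31, 32, 37, 32, 32, 32, 29, 2]
260 [1, 29, 32, 30, 32, 40, 41, 42, 42, 43, 41, 42, 40, 30, 31, 31, 30, 1]
285 [0, 1, 19, 40, 42, 43, 43, 42, 43, 42, 42, 43, 42, 42, 39, 19, 2, 1]
310 [1, 2, 19, 42, 41, 42, 42, 42, 41, 41, 42, 41, 43, 42, 41, 19, 3, 1]
335 [2, 1, 39, 42, 42, 293, 42, 41, 43, 41, 41, 43, 43, 42, 41, 39, 40, 1]
360 [2, 2, 20, 42, 43, 42, 42, 42, 43, 42, 293, 42, 41, 43, 43, 19, 1, 0]
385 [2, 1, 32, 32, 41, 42, 43, 43, 43, 42, 42, 42, 42, 42, 32, 32, 0, 0]
410 [1, 0, 31, 32, 31, 42, 41, 42, 43, 42, 42, 42, 41, 30, 31, 31, 0, 2]
435 [1, 2, 31, 32, 34, 38, 32, 32, 31, 31, 32, 31, 38, 34, 31, 31, 1, -1]
460 [1, 1, 32, 30, 40, 32, 31, 32, 31, 32, 31, 31, 31, 38, 32, 31, 1, 1]
485 [2, 0, 31, 30, 30, 31, 31, 32, 30, 31, 31, 30, 31, 32, 31, 32, 0, 1]
510 [1, 1, 31, 30, 31, 32, 32, 31, 30, 31, 32, 30, 32, 31, 31, 31, 1, 1]
```

The wrist view shows the grey holder at (320,195), with block corners at about (294,145), (348,145), (346,245) and (295,245). The measured footprint is 45–47 × 90 mm, block top 31 mm, watch 42 mm and yaw -20°, which matches the text. The watch crown sticks out slightly past the +x side, so I'll grip 20 mm off-centre on the near jaw.

Call:
send_rows(increments=[{"dp": [-0.003, -0.02, -0.02], "turn": [0, 0, 0], "grip": 1}, {"dp": [-0.003, -0.02, -0.05], "turn": [0, 0, 0], "grip": 1}, {"dp": [-0.003, -0.02, -0.08], "turn": [0, 0, 0], "grip": 1}, {"dp": [-0.003, -0.02, -0.11], "turn": [0, 0, 0], "grip": 1}, {"dp": [-0.003, -0.02, -0.13], "turn": [0, 0, 0], "grip": 1}, {"dp": [-0.003, -0.02, -0.14], "turn": [0, 0, 0], "grip": 1}, {"dp": [-0.003, -0.02, -0.147], "turn": [0, 0, 0], "grip": 1}, {"dp": [-0.003, -0.02, -0.147], "turn": [0, 0, 0], "grip": 1}])

```text
t: 1.85
tcp_pos: [0.4079, -0.3202, 0.0044]
orientation: [2.579, 1.794, -0.0]
contact_force: [0.1, -0.2, 0.9]
width: 0.0855
```

```bash
python3 - <<'E'
from h import *
snap('wrist','w2')
s=robot.read_state();print(s['t'],s['tcp_pos'],s['contact_force'])
E
```

```text
1.9 [ 0.40824972 -0.32030163  0.00490277] [-0.14125647  0.6058452  -0.41763485]
```

View pics/w2.png

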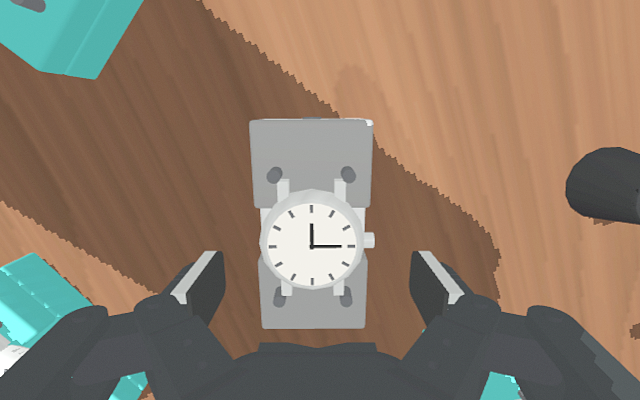

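The holder lies between the open fingers, which are at the near jaw (rows ~250–300). The crown at (370,240) is clear of the pads. Closing now.

Call:
send_rows(increments=[{"dp": [0, 0, 0], "turn": [0, 0, 0], "grip": 0.5}, {"dp": [0, 0, 0], "turn": [0, 0, 0], "grip": 0.2}, {"dp": [0, 0, 0], "turn": [0, 0, 0], "grip": 0.2}, {"dp": [0, 0, 0], "turn": [0, 0, 0], "grip": 0.2}, {"dp": [0, 0, 0], "turn": [0, 0, 0], "grip": 0.2}, {"dp": [0, 0, 0], "turn": [0, 0, 0], "grip": 0.2}])

```text
t: 2.5
tcp_pos: [0.4084, -0.3201, 0.0052]
orientation: [2.577, 1.795, -0.0]
contact_force: [-2.6, 0.9, 7.8]
width: 0.0445
```

```bash
python3 - <<'E'
from h import *
snap('wrist','w3')
s=robot.read_state();print(s['t'],s['tcp_pos'],s['contact_force'],s['width'])
E
```

```text
2.55 [ 0.40841676 -0.32003078  0.0051837 ] [-1.14015698  0.5395071   8.02062194] 0.044819641839279334
```

View pics/w3.png

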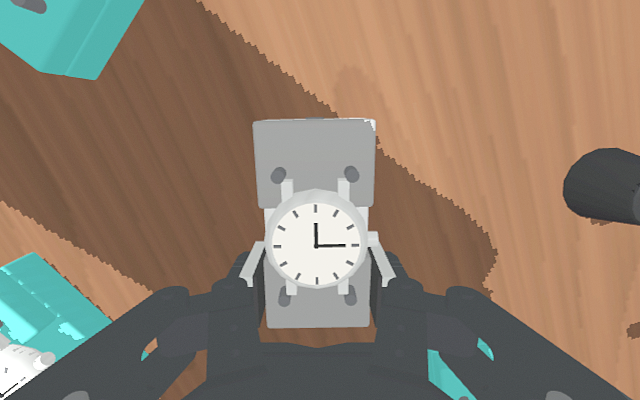

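Call:
send_rows(increments=[{"dp": [0, 0, 0.01], "turn": [0, 0, 0], "grip": 0.2}, {"dp": [0, 0, 0.03], "turn": [0, 0, 0], "grip": 0.2}, {"dp": [0, 0, 0.055], "turn": [0, 0, 0], "grip": 0.2}, {"dp": [0, 0, 0.08], "turn": [0, 0, 0], "grip": 0.2}, {"dp": [0, 0, 0.105], "turn": [0, 0, 0], "grip": 0.2}, {"dp": [0, 0.01, 0.13], "turn": [0, 0, 0], "grip": 0.2}, {"dp": [0, 0.03, 0.146], "turn": [0, 0, 4], "grip": 0.2}, {"dp": [0, 0.06, 0.146], "turn": [0, 0, 8], "grip": 0.2}])

```text
t: 3.35
tcp_pos: [0.4093, -0.261, 0.1531]
orientation: [2.441, 1.969, 0.001]
contact_force: [0.9, 0.4, -2.8]
width: 0.0451
```

Call:
send_rows(increments=[{"dp": [0, 0.035, 0], "turn": [0, 0, 4], "grip": 0.2}, {"dp": [0, 0.07, 0], "turn": [0, 0, 8], "grip": 0.2}, {"dp": [0, 0.105, 0], "turn": [0, 0, 10.9], "grip": 0.2}, {"dp": [0, 0.14, 0], "turn": [0, 0, 10.9], "grip": 0.2}, {"dp": [0.01, 0.175, 0], "turn": [0, 0, 10.9], "grip": 0.2}, {"dp": [0.02, 0.21, 0], "turn": [0, 0, 10.9], "grip": 0.2}, {"dp": [0.04, 0.245, 0], "turn": [0, 0, 10.9], "grip": 0.2}, {"dp": [0.06, 0.27, 0], "turn": [0, 0, 10.9], "grip": 0.2}])

```text
t: 4.15
tcp_pos: [0.4681, 0.0125, 0.1511]
orientation: [2.247, 2.195, 0.001]
contact_force: [-0.2, -1.4, -2.0]
width: 0.0452
```

```bash
python3 - <<'E'
from h import *
snap('wrist','w4')
s=robot.read_state();print(s['t'],s['tcp_pos'],s['contact_force'],s['width'],s['q'])
snap('scene','s4')
E
```

```text
4.2 [0.47146671 0.01482385 0.15127764] [ 1.50057506  2.38630074 -1.0948868 ] 0.044841716085529996 [-0.12540361  0.25297337 -0.42974815  0.88481662  0.00239578  1.46742878]
```

View pics/w4.png

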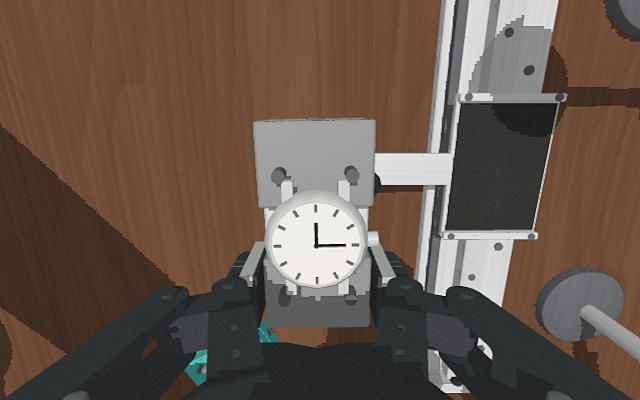

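View pics/s4.png

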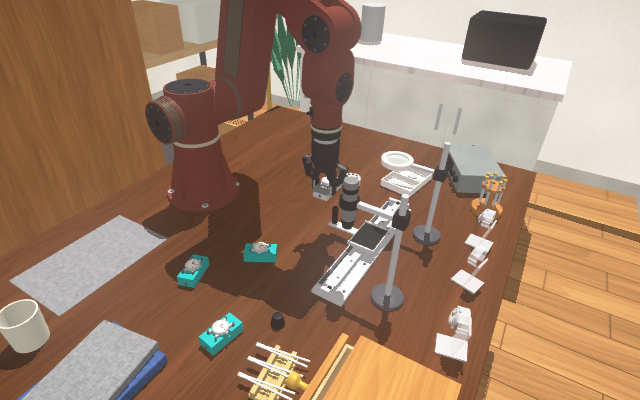

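The plate is in full view: inlay corners at about (460,100), (562,100), (535,233), (447,233). The holder is held level.

```bash
python3 - <<'E'
from h import *
crop('w4',420,80,590,260,4,'c5'); crop('w4',240,110,390,335,3,'c6')
im,d,K,E=load('w4')
for v in range(90,250,8): print(v,[round(w('w4',u,v)[2]*1e3) for u in range(436,580,8)])
E
```

```text
90 [12, 13, 20, 14, 14, 13, 25, 29, 28, 28, 13, 14, 14, 12, 1, 0, 1, 1]
98 [12, 14, 22, 48, 51, 49, 48, 49, 48, 48, 49, 49, 48, 49, 50, 50, 48, 3]
106 [13, 15, 22, 45, 44, 44, 46, 45, 46, 45, 45, 45, 44, 46, 45, 46, 1, 1]
114 [13, 17, 38, 44, 45, 46, 45, 46, 45, 45, 45, 45, 46, 45, 47, 42, 1, 0]
122 [13, 21, 40, 46, 45, 45, 45, 46, 45, 45, 45, 44, 45, 46, 45, 0, 1, 0]
130 [13, 20, 42, 46, 46, 45, 44, 45, 45, 46, 44, 45, 45, 46, 45, 3, 2, 1]
138 [15, 21, 42, 45, 45, 45, 45, 45, 44, 47, 44, 45, 46, 44, 45, 2, 1, 1]
146 [12, 21, 43, 45, 44, 44, 45, 44, 45, 45, 45, 45, 44, 45, 45, 1, 1, 0]
154 [44, 43, 44, 44, 47, 45, 46, 46, 44, 44, 44, 45, 45, 45, 42, 1, 1, 1]
162 [43, 43, 44, 45, 44, 45, 45, 45, 46, 44, 44, 45, 46, 45, 1, 2, 1, 2]
170 [44, 43, 43, 45, 44, 45, 45, 45, 46, 45, 46, 44, 46, 45, 2, 0, 1, 0]
178 [43, 43, 46, 45, 45, 45, 45, 46, 44, 45, 45, 45, 44, 45, 1, 1, 0, 1]
186 [17, 40, 45, 45, 46, 46, 45, 46, 46, 45, 44, 46, 45, 45, 1, 2, 1, 2]
194 [20, 42, 46, 46, 45, 46, 45, 45, 45, 46, 46, 45, 45, 1, 1, 1, -1, 1]
202 [21, 44, 45, 46, 45, 45, 45, 45, 46, 45, 45, 45, 45, 1, 1, 1, 1, 1]
210 [21, 43, 46, 45, 45, 46, 45, 45, 45, 45, 45, 45, 45, 1, 1, 1, 1, 1]
218 [22, 44, 46, 44, 45, 44, 45, 44, 46, 295, 45, 46, 46, 1, 2, 2, 2, 1]
226 [20, 42, 47, 44, 45, 45, 46, 45, 45, 45, 45, 46, 45, 2, 2, 1, 0, 2]
234 [21, 48, 51, 49, 50, 49, 48, 49, 49, 48, 49, 49, 49, 2, 2, 1, 0, 1]
242 [21, 13, 13, 19, 29, 29, 30, 14, 13, 12, 1, 2, 0, 0, 1, 1, 0, 1]
```

View pics/c5.png

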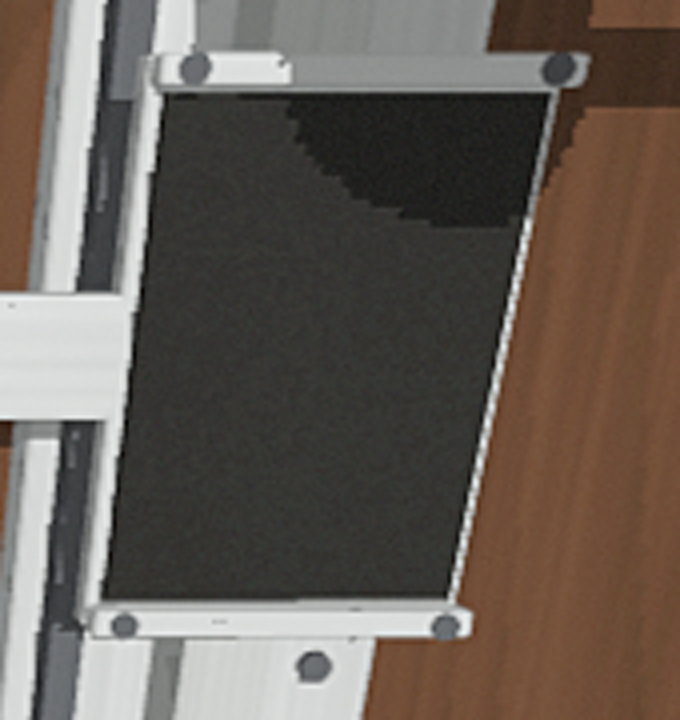

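View pics/c6.png

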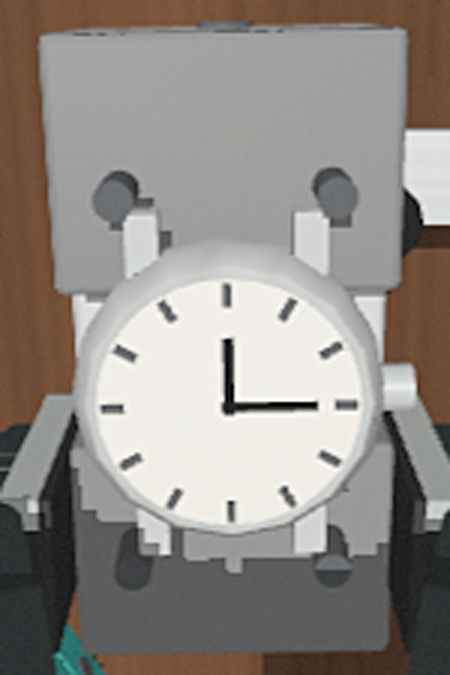

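```bash
python3 - <<'E'
from h import *
from scipy.spatial.transform import Rotation as R
f=lambda a,b:(420+a/4,80+b/4); g=lambda a,b:(240+a/3,110+b/3)
P=np.array([w('w4',*f(*p),.044) for p in[(165,95),(555,95),(452,600),(105,600)]]);print(P.round(4),P.mean(0).round(4))
L=np.array([w('w4',*f(*p),.048) for p in[(155,70),(588,70),(470,620),(92,620)]]);print('lips',L.round(4),L.mean(0).round(4))
yaw=lambda P:np.degrees(np.arctan2(-(P[0]-P[3]+P[1]-P[2])[0],(P[0]-P[3]+P[1]-P[2])[1]))
yx=lambda P:np.degrees(np.arctan2((P[1]-P[0]+P[2]-P[3])[1],(P[1]-P[0]+P[2]-P[3])[0]))
print(yaw(P),yx(P),yaw(L),yx(L))
for z in(.174,.177,.18):
    H=np.array([w('w4',*g(*p),z) for p in[(42,36),(407,32),(388,650),(80,652)]]);print(z,H.mean(0).round(4),yaw(H),yx(H),[np.linalg.norm(H[i]-H[i-1]).round(4) for i in range(4)])
d=load('w4')[1]
for p in [(100,80),(220,100),(380,100),(100,250),(350,250),(120,620),(230,620),(360,620)]: print(p,w('w4',*g(*p)).round(4))
print(w('w4',*g(228,405)))
s=robot.read_state();print(s['tcp_pos'],R.from_rotvec(s['orientation']).as_matrix().round(3))
E
```

```text
[[ 0.5816  0.0843  0.044 ]
 [ 0.6566  0.0826  0.044 ]
 [ 0.6542 -0.0211  0.044 ]
 [ 0.5795 -0.0194  0.044 ]] [0.618  0.0316 0.044 ]
lips [[ 0.5775  0.0888  0.048 ]
 [ 0.659   0.0869  0.048 ]
 [ 0.6558 -0.0241  0.048 ]
 [ 0.5754 -0.0223  0.048 ]] [0.6169 0.0323 0.048 ]
-1.2675498014534705 -1.2960176629331914 -1.3641549627039427 -1.296043508443017
0.174 [0.4692 0.0315 0.174 ] -0.4936976467448997 -0.7683508192643131 [np.float64(0.0909), np.float64(0.0458), np.float64(0.091), np.float64(0.0468)]
0.177 [0.4693 0.0327 0.177 ] -0.49369764674488825 -0.7683508192643066 [np.float64(0.0886), np.float64(0.0447), np.float64(0.0887), np.float64(0.0457)]
0.18 [0.4693 0.0339 0.18  ] -0.4936976467448947 -0.7683508192643265 [np.float64(0.0863), np.float64(0.0435), np.float64(0.0865), np.float64(0.0445)]
(100, 80) [0.4542 0.0719 0.1775]
(220, 100) [0.4689 0.0691 0.1766]
(380, 100) [0.4888 0.0687 0.1775]
(100, 250) [0.4528 0.0501 0.1769]
(350, 250) [0.4854 0.0494 0.1768]
(120, 620) [ 0.4523 -0.0057  0.1773]
(230, 620) [ 0.4684 -0.0062  0.177 ]
(360, 620) [ 0.4875 -0.0065  0.1772]
[0.46909225 0.03305308 0.18858615]
[0.47003239 0.01300334 0.15099826] [[ 0.021  1.     0.002]
 [ 1.    -0.021  0.001]
 [ 0.001  0.002 -1.   ]]
```

Call:
send_rows(increments=[{"dp": [0.03, 0, 0], "turn": [0, 0, 0], "grip": 0.2}, {"dp": [0.06, 0, 0], "turn": [0, 0, -0.6], "grip": 0.2}, {"dp": [0.09, 0, 0], "turn": [0, 0, -0.6], "grip": 0.2}, {"dp": [0.12, 0, 0], "turn": [0, 0, -0.6], "grip": 0.2}, {"dp": [0.14, 0, -0.005], "turn": [0, 0, -0.6], "grip": 0.2}, {"dp": [0.147, 0, -0.02], "turn": [0, 0, -0.6], "grip": 0.2}, {"dp": [0.147, 0, -0.04], "turn": [0, 0, -0.6], "grip": 0.2}, {"dp": [0.147, 0, -0.06], "turn": [0, 0, -0.6], "grip": 0.2}])

```text
t: 5.05
tcp_pos: [0.6139, 0.01, 0.089]
orientation: [-2.259, -2.182, 0.002]
contact_force: [-0.4, 0.6, -2.8]
width: 0.0449
```

```bash
python3 - <<'E'
from h import *
snap('wrist','w5')
s=robot.read_state();print(s['t'],s['tcp_pos'],s['contact_force'],s['width'],s['q'])
snap('scene','s5')
E
```

```text
5.1 [0.61165673 0.01017658 0.08558926] [-2.28870035  0.57428983 -6.5353308 ] 0.04472269380607889 [-1.02709492e-01  5.68303713e-01 -1.19730141e-01  8.89090765e-01
 -1.99053579e-04  1.50312604e+00]
```

View pics/w5.png

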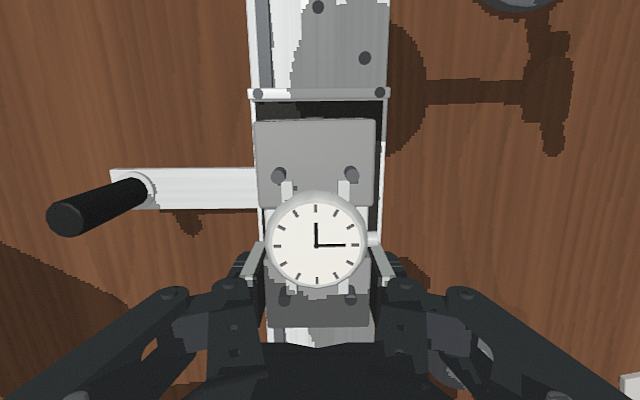

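View pics/s5.png

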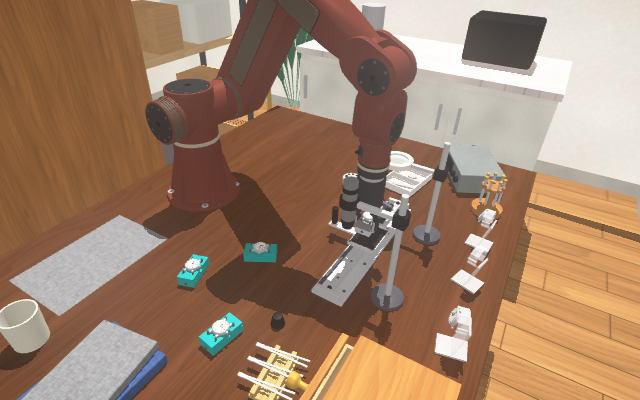

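```bash
python3 - <<'E'
from h import *
crop('w5',230,80,400,340,2.3,'c7')
L=[w('w5',*p,.048) for p in[(249,94),(390,94)]];print('lip',np.round(L,4))
z=w('w5',315,140)[2];print(z,w('w5',316,245).round(4),w('w5',376,110).round(4))
g=lambda a,b:(240+a/3,110+b/3)
H=np.array([w('w5',*g(*p),z) for p in[(42,36),(407,32),(388,650),(80,652)]]);print(H.round(4),H.mean(0))
E
```

```text
lip [[0.579  0.089  0.048 ]
 [0.6583 0.0863 0.048 ]]
0.11582144950165334 [0.6151 0.0306 0.1266] [0.651  0.0779 0.0455]
[[ 0.594   0.0751  0.1158]
 [ 0.6383  0.074   0.1158]
 [ 0.637  -0.014   0.1158]
 [ 0.5917 -0.0129  0.1158]] [0.61526948 0.03056102 0.11582145]
```

View pics/c7.png

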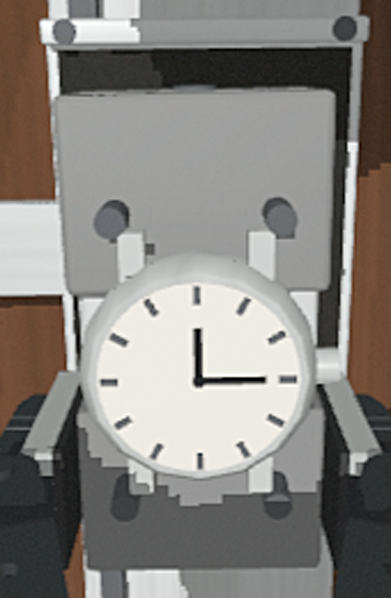

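Call:
send_rows(increments=[{"dp": [0.002, 0.001, -0.012], "turn": [0, 0, 0], "grip": 0.2}, {"dp": [0.002, 0.001, -0.022], "turn": [0, 0, 0], "grip": 0.2}, {"dp": [0.002, 0.001, -0.03], "turn": [0, 0, 0], "grip": 0.2}, {"dp": [0.002, 0.001, -0.034], "turn": [0, 0, 0], "grip": 0.2}, {"dp": [0.002, 0.001, -0.036], "turn": [0, 0, 0], "grip": 0.2}, {"dp": [0.002, 0.001, -0.037], "turn": [0, 0, 0], "grip": 0.2}, {"dp": [0.002, 0.001, -0.038], "turn": [0, 0, 0], "grip": 0.2}, {"dp": [0.002, 0.001, -0.038], "turn": [0, 0, 0], "grip": 0.2}])

```text
t: 5.95
tcp_pos: [0.6172, 0.0113, 0.0525]
orientation: [2.259, 2.182, 0.0]
contact_force: [-1.1, 0.7, -1.6]
width: 0.0448
```

Call:
send_rows(increments=[{"dp": [0, 0, -0.0005], "turn": [0, 0, 0], "grip": 0.2}, {"dp": [0, 0, -0.001], "turn": [0, 0, 0], "grip": 0.2}, {"dp": [0, 0, -0.001], "turn": [0, 0, 0], "grip": 0.2}])

```text
t: 6.25
tcp_pos: [0.6171, 0.0113, 0.0513]
orientation: [2.26, 2.183, 0.0]
contact_force: [-0.3, -0.2, -2.3]
width: 0.0448
```

Call:
send_rows(increments=[{"dp": [0, 0, -0.0005], "turn": [0, 0, 0], "grip": 0.2}, {"dp": [0, 0, -0.001], "turn": [0, 0, 0], "grip": 0.2}, {"dp": [0, 0, -0.001], "turn": [0, 0, 0], "grip": 0.2}])

```text
t: 6.55
tcp_pos: [0.617, 0.0113, 0.0502]
orientation: [-2.26, -2.182, 0.0]
contact_force: [0.3, -0.4, -1.5]
width: 0.0451
```

Call:
send_rows(increments=[{"dp": [0, 0, -0.0005], "turn": [0, 0, 0], "grip": 0.2}, {"dp": [0, 0, -0.001], "turn": [0, 0, 0], "grip": 0.2}, {"dp": [0, 0, -0.001], "turn": [0, 0, 0], "grip": 0.2}])

```text
t: 6.85
tcp_pos: [0.6171, 0.0113, 0.0493]
orientation: [-2.26, -2.183, -0.0]
contact_force: [0.3, -0.7, -2.2]
width: 0.045
```

Call:
send_rows(increments=[{"dp": [0, 0, -0.0005], "turn": [0, 0, 0], "grip": 0.2}, {"dp": [0, 0, -0.001], "turn": [0, 0, 0], "grip": 0.2}, {"dp": [0, 0, -0.001], "turn": [0, 0, 0], "grip": 0.2}])

```text
t: 7.15
tcp_pos: [0.6172, 0.0113, 0.0492]
orientation: [2.259, 2.182, 0.0]
contact_force: [-4.1, -0.1, 7.4]
width: 0.0449
```

```bash
python3 - <<'E'
from h import *
snap('wrist','w6')
s=robot.read_state();print(s['t'],s['tcp_pos'],s['contact_force'],s['width'])
print([w('w6',u,v)[2].round(4) for u,v in[(290,140),(315,140),(350,140),(290,160),(320,160),(316,245),(300,315),(320,315),(340,315)]])
E
```

```text
7.2 [0.61716647 0.01130679 0.04921597] [-3.74650552  0.28506043  7.3480211 ] 0.045032253879651936
[np.float64(0.0756), np.float64(0.0761), np.float64(0.075), np.float64(0.0752), np.float64(0.0752), np.float64(0.0858), np.float64(0.0746), np.float64(0.0753), np.float64(0.0757)]
```

View pics/w6.png

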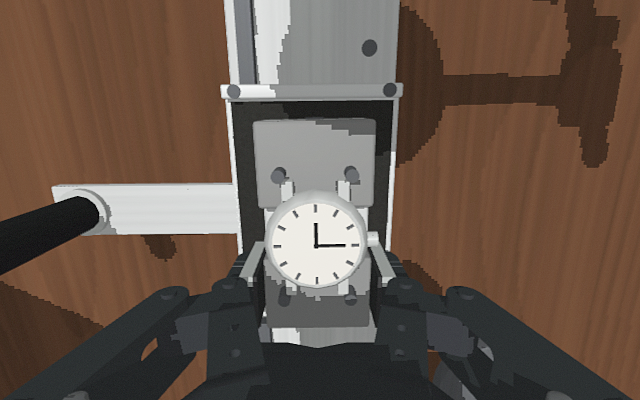

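Contact is made at 7 N. The top face reads 75 mm (44 + 31), and the holder lies flat and central between the lips. Releasing.

Call:
send_rows(increments=[{"dp": [0, 0, 0.0005], "turn": [0, 0, 0], "grip": 0.5}, {"dp": [0, 0, 0.0005], "turn": [0, 0, 0], "grip": 0.6}, {"dp": [0, 0, 0.0005], "turn": [0, 0, 0], "grip": 0.75}, {"dp": [0, 0, 0.0005], "turn": [0, 0, 0], "grip": 0.8}, {"dp": [0, 0, 0.0005], "turn": [0, 0, 0], "grip": 0.8}])

```text
t: 7.7
tcp_pos: [0.6172, 0.0113, 0.0488]
orientation: [2.26, 2.182, 0.0]
contact_force: [0.7, -0.6, 0.5]
width: 0.0685
```

Call:
send_rows(increments=[{"dp": [0, 0, 0.01], "turn": [0, 0, 0], "grip": 0.8}, {"dp": [0, 0, 0.03], "turn": [0, 0, 0], "grip": 0.8}, {"dp": [0, 0, 0.05], "turn": [0, 0, 0], "grip": 0.8}, {"dp": [0, 0, 0.07], "turn": [0, 0, 0], "grip": 0.8}, {"dp": [0, 0, 0.09], "turn": [0, 0, 0], "grip": 0.8}, {"dp": [0, 0, 0.1], "turn": [0, 0, 0], "grip": 0.8}])

```text
t: 8.3
tcp_pos: [0.6181, 0.0112, 0.1513]
orientation: [2.258, 2.181, 0.003]
contact_force: [0.3, -0.5, 0.8]
width: 0.0684
```

```bash
python3 - <<'E'
from h import *
snap('wrist','w7')
s=robot.read_state();print(s['t'],s['tcp_pos'],s['contact_force'],s['width'])
crop('w7',200,60,420,320,2.3,'c8')
E
```

```text
8.35 [0.61852271 0.01118855 0.15208707] [ 0.34276088 -0.32100066  0.28930968] 0.06838288576635394
```

View pics/w7.png

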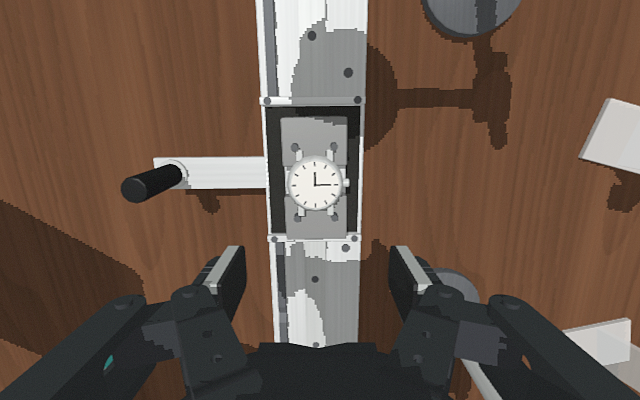

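View pics/c8.png

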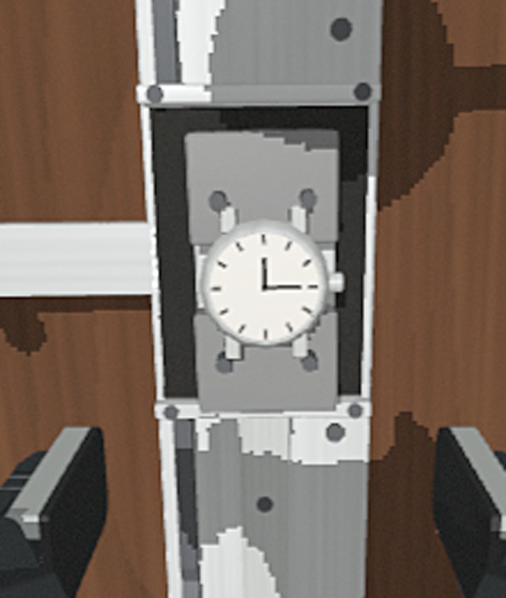

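```bash
python3 - <<'E'
from h import *
f=lambda a,b:(200+a/2.3,60+b/2.3)
H=np.array([w('w7',*f(*p),.0745) for p in[(185,132),(338,133),(336,410),(196,411)]])
P=np.array([w('w7',*f(*p),.044) for p in[(153,107),(370,107)]]);L=np.array([w('w7',*f(*p),.048) for p in[(138,95),(381,93),(371,411),(156,411)]])
print(H.round(4),H.mean(0)); print(P.round(4));print(L.round(4),L.mean(0))
yaw=lambda P:np.degrees(np.arctan2(-(P[0]-P[3]+P[1]-P[2])[0],(P[0]-P[3]+P[1]-P[2])[1]))
print(yaw(H),yaw(L))
print('heights',[w('w7',*f(*p))[2].round(4) for p in[(210,160),(300,160),(220,390),(310,390),(265,285)]])
# grip: base on arm ring and top
for p,z in [((170,174),.045),((136,188),.1)]: print(w('w7',*p,z).round(4))
E
```

```text
[[ 0.5963  0.0766  0.0745]
 [ 0.6418  0.0748  0.0745]
 [ 0.6404 -0.014   0.0745]
 [ 0.594  -0.0128  0.0745]] [0.61812703 0.03114127 0.0745    ]
[[0.5827 0.0848 0.044 ]
 [0.6555 0.0823 0.044 ]]
[[ 0.5786  0.0886  0.048 ]
 [ 0.6585  0.0865  0.048 ]
 [ 0.6558 -0.0261  0.048 ]
 [ 0.5759 -0.0233  0.048 ]] [0.6172243  0.03145459 0.048     ]
-1.1669257419936208 -1.3987274898350945
heights [np.float64(0.0748), np.float64(0.0755), np.float64(0.0754), np.float64(0.0759), np.float64(0.0876)]
[0.5001 0.0349 0.045 ]
[0.5033 0.0362 0.1   ]
```

The holder is released and lies square: centre within 1 mm of the plate's, yaw off by 0.2°. The push grip is at about (0.502, 0.034). I'll move over it with the jaws turned 90° to straddle it.

Call:
send_rows(increments=[{"dp": [-0.03, 0.005, 0.005], "turn": [0, 0, 0], "grip": 0.6}, {"dp": [-0.06, 0.012, 0.005], "turn": [0, 0, 8], "grip": 0.5}, {"dp": [-0.09, 0.018, 0.005], "turn": [0, 0, 16], "grip": 0.5}, {"dp": [-0.119, 0.023, 0.005], "turn": [0, 0, 24], "grip": 0.5}, {"dp": [-0.119, 0.023, 0.005], "turn": [0, 0, 32], "grip": 0.5}, {"dp": [-0.119, 0.023, 0.005], "turn": [0, 0, 40], "grip": 0.5}, {"dp": [-0.119, 0.023, 0.005], "turn": [0, 0, 48], "grip": 0.5}, {"dp": [-0.119, 0.023, 0.005], "turn": [0, 0, 56], "grip": 0.5}])

```text
t: 9.15
tcp_pos: [0.4977, 0.0344, 0.1534]
orientation: [-0.962, -2.99, 0.0]
contact_force: [0.3, 0.3, 0.3]
width: 0.0424
```

Call:
send_rows(increments=[{"dp": [0, 0, 0], "turn": [0, 0, 8], "grip": 0.5}, {"dp": [0, 0, 0], "turn": [0, 0, 16], "grip": 0.5}, {"dp": [0, 0, 0], "turn": [0, 0, 24], "grip": 0.5}, {"dp": [0, 0, 0], "turn": [0, 0, 32], "grip": 0.5}, {"dp": [0, 0, 0], "turn": [0, 0, 34], "grip": 0.5}, {"dp": [0, 0, 0], "turn": [0, 0, 34], "grip": 0.5}])

```text
t: 9.75
tcp_pos: [0.4978, 0.0343, 0.1534]
orientation: [-0.054, -3.14, -0.0]
contact_force: [0.6, 0.0, -0.0]
width: 0.0428
```

```bash
python3 - <<'E'
from h import *
snap('wrist','w8')
s=robot.read_state();print(s['t'],s['tcp_pos'],s['contact_force'],s['width'],s['q'])
snap('scene','s8')
E
```

```text
9.8 [0.49781731 0.03431747 0.15343256] [-0.09111308 -0.04549014  0.12171803] 0.04265186421927214 [-7.77742297e-02  3.02584714e-01 -3.53350516e-01  9.15499972e-01
 -2.44674777e-05 -4.18505499e-02]
```

View pics/w8.png

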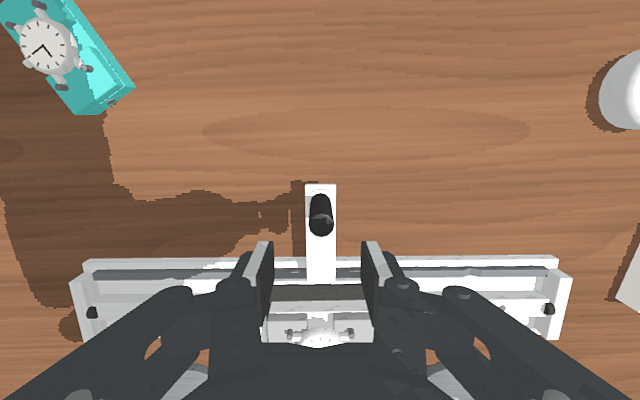

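View pics/s8.png

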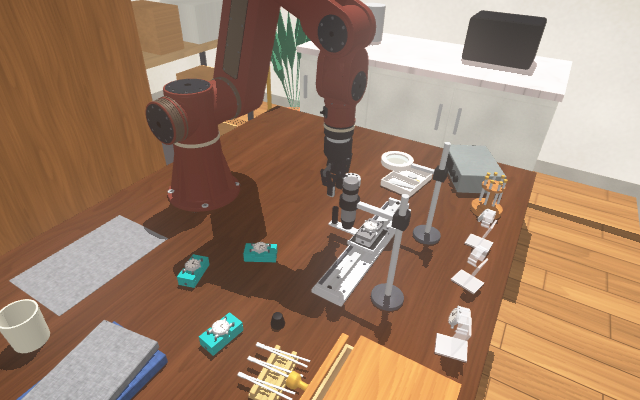

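```bash
python3 - <<'E'
from h import *
print(w('w8',321,225,.1).round(4),w('w8',321,225).round(4),w('w8',320,198,.046).round(4))
E
```

```text
[0.5018 0.0353 0.1   ] [0.5018 0.0353 0.1   ] [0.4975 0.0352 0.046 ]
```

The wrist view shows the grip top at (321,225), which gives (0.502, 0.035, 0.100) and agrees with the other measurements. Descending around it.

Call:
send_rows(increments=[{"dp": [0, 0, -0.02], "turn": [0, 0, 0], "grip": 0.5}, {"dp": [0, 0, -0.04], "turn": [0, 0, 0], "grip": 0.5}, {"dp": [0, 0, -0.06], "turn": [0, 0, 0], "grip": 0.5}, {"dp": [0, 0, -0.08], "turn": [0, 0, 0], "grip": 0.5}, {"dp": [0, 0, -0.09], "turn": [0, 0, 0], "grip": 0.5}, {"dp": [0, 0, -0.092], "turn": [0, 0, 0], "grip": 0.5}])

```text
t: 10.45
tcp_pos: [0.4972, 0.0344, 0.0608]
orientation: [-0.056, -3.139, -0.0]
contact_force: [0.6, -0.2, 1.3]
width: 0.0427
```

Call:
send_rows(increments=[{"dp": [0, -0.003, 0], "turn": [0, 0, 0], "grip": 0.5}, {"dp": [0, -0.006, 0], "turn": [0, 0, 0], "grip": 0.5}, {"dp": [0, -0.009, 0], "turn": [0, 0, 0], "grip": 0.5}, {"dp": [0, -0.011, 0], "turn": [0, 0, 0], "grip": 0.5}, {"dp": [0, -0.013, 0], "turn": [0, 0, 0], "grip": 0.5}, {"dp": [0, -0.015, 0], "turn": [0, 0, 0], "grip": 0.5}])

```text
t: 11.05
tcp_pos: [0.4986, 0.0213, 0.0624]
orientation: [0.053, 3.14, 0.008]
contact_force: [0.6, 13.9, 3.1]
width: 0.043
```

Call:
send_rows(increments=[{"dp": [0, -0.001, 0], "turn": [0, 0, 0], "grip": 0.5}, {"dp": [0, -0.002, 0], "turn": [0, 0, 0], "grip": 0.5}, {"dp": [0, -0.002, 0], "turn": [0, 0, 0], "grip": 0.5}])

```text
t: 11.35
tcp_pos: [0.4986, 0.0192, 0.0624]
orientation: [0.053, 3.14, 0.007]
contact_force: [1.0, 11.4, 3.7]
width: 0.0427
```

```bash
python3 - <<'E'
from h import *
snap('wrist','w9')
s=robot.read_state();print(s['t'],s['tcp_pos'],s['contact_force'],s['width'],s['orientation'])
snap('scene','s9'); crop('scene0',310,150,430,290,4,'c9a')
crop('s9',310,150,430,290,4,'c9')
E
```

```text
11.4 [0.49861032 0.01916619 0.0624286 ] [ 1.07958926 11.28157343  4.40885781] 0.042814386002625326 [0.05268781 3.13975772 0.00655471]
```

View pics/w9.png

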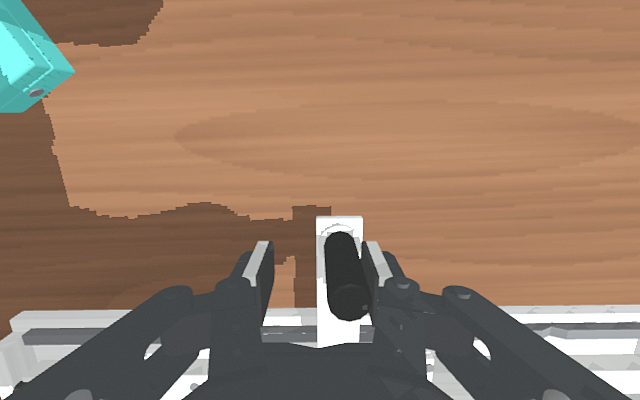

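View pics/c9.png

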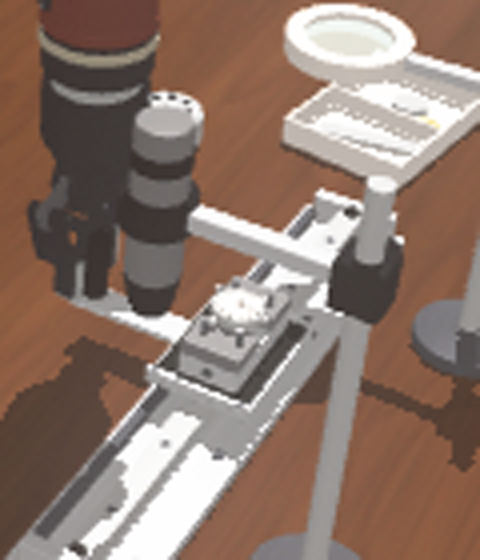

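Call:
send_rows(increments=[{"dp": [0, -0.002, 0], "turn": [0, 0, 0], "grip": 0.5}, {"dp": [0, -0.004, 0], "turn": [0, 0, 0], "grip": 0.5}, {"dp": [0, -0.006, 0], "turn": [0, 0, 0], "grip": 0.5}, {"dp": [0, -0.008, 0], "turn": [0, 0, 0], "grip": 0.5}, {"dp": [0, -0.01, 0], "turn": [0, 0, 0], "grip": 0.5}, {"dp": [0, -0.012, 0], "turn": [0, 0, 0], "grip": 0.5}, {"dp": [0, -0.014, 0], "turn": [0, 0, 0], "grip": 0.5}, {"dp": [0, -0.016, 0], "turn": [0, 0, 0], "grip": 0.5}])

```text
t: 12.25
tcp_pos: [0.4982, 0.0025, 0.0624]
orientation: [0.053, 3.14, 0.004]
contact_force: [-1.3, 6.7, 5.7]
width: 0.0426
```

```bash
python3 - <<'E'
from h import *
snap('wrist','w10')
s=robot.read_state();print(s['t'],s['tcp_pos'],s['contact_force'],s['width'],s['orientation'])
snap('scene','s10');crop('s10',310,150,430,290,4,'c10')
E
```

```text
12.3 [0.49823724 0.00193936 0.06235399] [0.16173225 2.89529891 1.76092152] 0.042888348512453475 [5.37065489e-02 3.14047228e+00 3.08951064e-03]
```

View pics/c10.png

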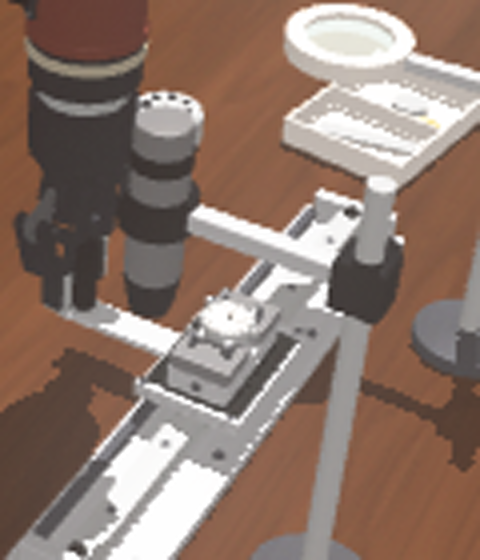

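View pics/w10.png

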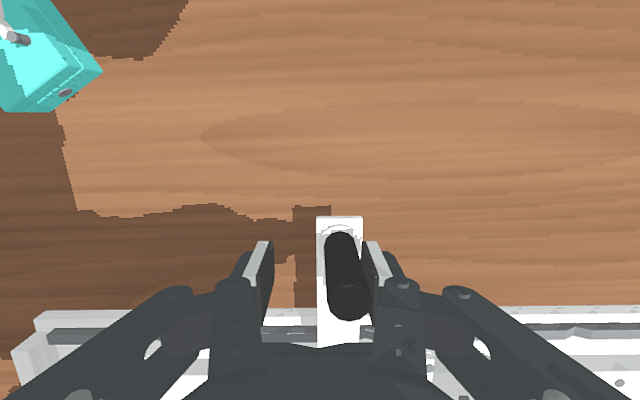

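Call:
send_rows(increments=[{"dp": [0, -0.003, 0], "turn": [0, 0, 0], "grip": 0.5}, {"dp": [0, -0.006, 0], "turn": [0, 0, 0], "grip": 0.5}, {"dp": [0, -0.01, 0], "turn": [0, 0, 0], "grip": 0.5}, {"dp": [0, -0.014, 0], "turn": [0, 0, 0], "grip": 0.5}, {"dp": [-0.001, -0.018, 0], "turn": [0, 0, 0], "grip": 0.5}, {"dp": [-0.001, -0.022, 0], "turn": [0, 0, 0], "grip": 0.5}, {"dp": [-0.001, -0.026, 0], "turn": [0, 0, 0], "grip": 0.5}, {"dp": [-0.001, -0.03, 0], "turn": [0, 0, 0], "grip": 0.5}])

```text
t: 13.15
tcp_pos: [0.4975, -0.0277, 0.0622]
orientation: [0.053, 3.14, 0.004]
contact_force: [0.8, 8.6, 4.5]
width: 0.0427
```

Call:
send_rows(increments=[{"dp": [0, -0.004, 0], "turn": [0, 0, 0], "grip": 0.5}, {"dp": [0, -0.008, 0], "turn": [0, 0, 0], "grip": 0.5}, {"dp": [0, -0.012, 0], "turn": [0, 0, 0], "grip": 0.5}, {"dp": [0, -0.016, 0], "turn": [0, 0, 0], "grip": 0.5}, {"dp": [-0.001, -0.02, 0], "turn": [0, 0, 0], "grip": 0.5}, {"dp": [-0.001, -0.024, 0], "turn": [0, 0, 0], "grip": 0.5}, {"dp": [-0.001, -0.028, 0], "turn": [0, 0, 0], "grip": 0.5}, {"dp": [-0.001, -0.03, 0], "turn": [0, 0, 0], "grip": 0.5}])

```text
t: 13.95
tcp_pos: [0.4967, -0.0581, 0.0622]
orientation: [0.054, 3.14, 0.003]
contact_force: [1.5, 6.5, 3.7]
width: 0.0428
```

```bash
python3 - <<'E'
from h import *
s=robot.read_state();print(s['t'],s['tcp_pos'],s['contact_force'],s['width'],s['orientation'])
snap('scene','s11');crop('s11',270,130,430,300,3.5,'c11')
snap('wrist','w11')
E
```

```text
13.95 [ 0.49672077 -0.05812751  0.06221246] [1.51717948 6.48985787 3.71272702] 0.04283075575082735 [5.38710069e-02 3.13971886e+00 2.82211509e-03]
```

View pics/c11.png

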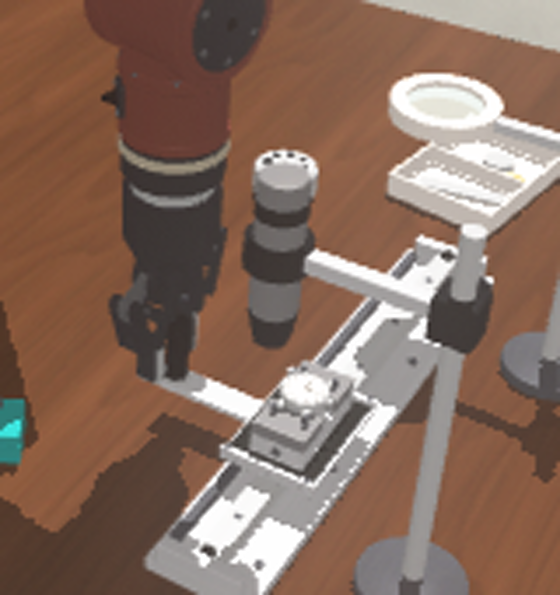

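View pics/w11.png

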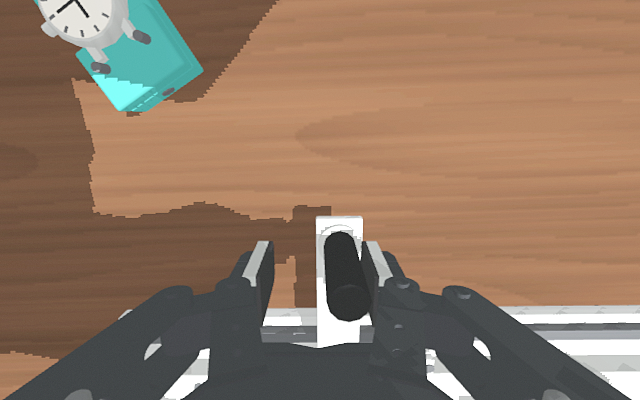

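Call:
send_rows(increments=[{"dp": [0, -0.004, 0], "turn": [0, 0, 0], "grip": 0.5}, {"dp": [0, -0.008, 0], "turn": [0, 0, 0], "grip": 0.5}, {"dp": [0, -0.012, 0], "turn": [0, 0, 0], "grip": 0.5}, {"dp": [0, -0.016, 0], "turn": [0, 0, 0], "grip": 0.5}, {"dp": [-0.001, -0.02, 0], "turn": [0, 0, 0], "grip": 0.5}, {"dp": [-0.001, -0.024, 0], "turn": [0, 0, 0], "grip": 0.5}, {"dp": [-0.001, -0.028, 0], "turn": [0, 0, 0], "grip": 0.5}, {"dp": [-0.001, -0.032, 0], "turn": [0, 0, 0], "grip": 0.5}])

```text
t: 14.85
tcp_pos: [0.4957, -0.0898, 0.062]
orientation: [0.053, 3.14, 0.004]
contact_force: [2.7, 9.4, 1.9]
width: 0.0427
```

Call:
send_rows(increments=[{"dp": [0, -0.004, 0], "turn": [0, 0, 0], "grip": 0.5}, {"dp": [0, -0.008, 0], "turn": [0, 0, 0], "grip": 0.5}, {"dp": [0, -0.012, 0], "turn": [0, 0, 0], "grip": 0.5}, {"dp": [0, -0.016, 0], "turn": [0, 0, 0], "grip": 0.5}, {"dp": [0, -0.019, 0], "turn": [0, 0, 0], "grip": 0.5}, {"dp": [0, -0.022, 0], "turn": [0, 0, 0], "grip": 0.5}, {"dp": [0, -0.024, 0], "turn": [0, 0, 0], "grip": 0.5}, {"dp": [0, -0.026, 0], "turn": [0, 0, 0], "grip": 0.5}])

```text
t: 15.65
tcp_pos: [0.4951, -0.116, 0.062]
orientation: [0.054, 3.141, 0.003]
contact_force: [0.3, 3.8, 3.3]
width: 0.043
```

Call:
send_rows(increments=[{"dp": [0, -0.001, 0], "turn": [0, 0, 0], "grip": 0.5}, {"dp": [0, -0.002, 0], "turn": [0, 0, 0], "grip": 0.5}, {"dp": [0, -0.003, 0], "turn": [0, 0, 0], "grip": 0.5}, {"dp": [0, -0.004, 0], "turn": [0, 0, 0], "grip": 0.5}])

```text
t: 16.05
tcp_pos: [0.495, -0.121, 0.0618]
orientation: [-0.055, -3.141, 0.001]
contact_force: [0.0, 1.4, 1.8]
width: 0.0429
```

```bash
python3 - <<'E'
from h import *
s=robot.read_state();print(s['t'],s['tcp_pos'],s['contact_force'],s['width'],s['orientation'])
snap('wrist','w12')
snap('scene','s12');crop('s12',230,130,390,300,3.5,'c12')
E
```

```text
16.05 [ 0.49496937 -0.12099595  0.06176042] [0.03507168 1.44884034 1.78681358] 0.04288919613508749 [-5.48450483e-02 -3.14083233e+00  7.63585376e-04]
```

View pics/c12.png

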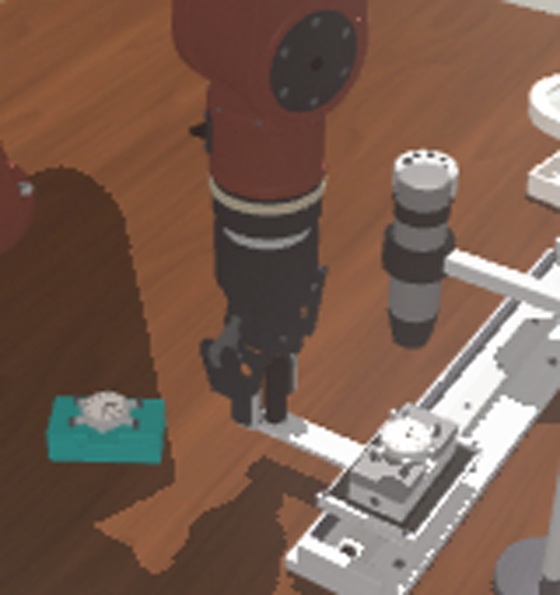

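View pics/w12.png

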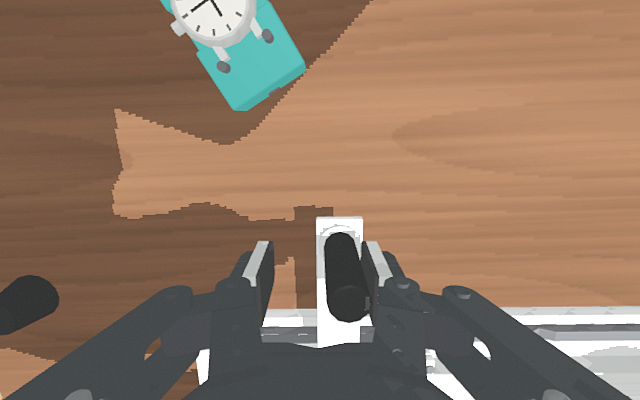

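Call:
send_rows(increments=[{"dp": [0, -0.001, 0], "turn": [0, 0, 0], "grip": 0.5}, {"dp": [0, -0.002, 0], "turn": [0, 0, 0], "grip": 0.5}, {"dp": [0, -0.003, 0], "turn": [0, 0, 0], "grip": 0.5}, {"dp": [0, -0.003, 0], "turn": [0, 0, 0], "grip": 0.5}])

```text
t: 16.55
tcp_pos: [0.4951, -0.124, 0.0618]
orientation: [-0.055, -3.141, 0.001]
contact_force: [-0.7, 0.4, -1.1]
width: 0.0427
```

```bash
python3 - <<'E'
from h import *
s=robot.read_state();print(s['t'],s['tcp_pos'],s['contact_force'],s['width'],s['orientation'])
snap('wrist','w13')
E
```

```text
16.55 [ 0.49510088 -0.12398649  0.06178486] [-0.72807415  0.35410107 -1.11274824] 0.04270979836641944 [-5.49144477e-02 -3.14105058e+00  6.57612007e-04]
```

View pics/w13.png

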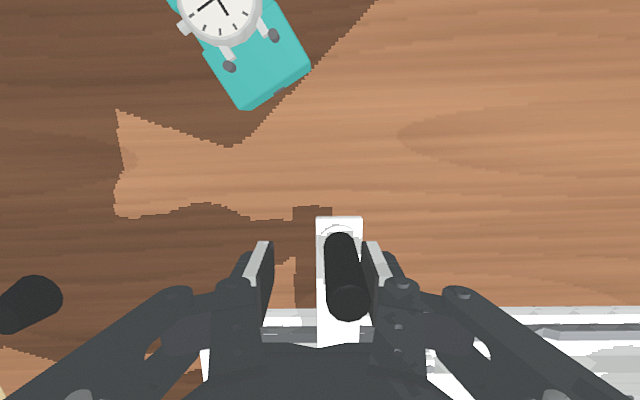

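Call:
send_rows(increments=[{"dp": [0, -0.001, 0], "turn": [0, 0, 0], "grip": 0.5}, {"dp": [0, -0.002, 0], "turn": [0, 0, 0], "grip": 0.5}, {"dp": [0, -0.003, 0], "turn": [0, 0, 0], "grip": 0.5}, {"dp": [0, -0.003, 0], "turn": [0, 0, 0], "grip": 0.5}])

```text
t: 17.0
tcp_pos: [0.4951, -0.1264, 0.0618]
orientation: [0.054, 3.141, 0.001]
contact_force: [0.7, 3.4, 0.3]
width: 0.0427
```

```bash
python3 - <<'E'
from h import *
s=robot.read_state();print(s['t'],s['tcp_pos'],s['contact_force'],s['width'],s['orientation'])
snap('wrist','w14');crop('w14',220,190,420,340,4,'c14')
E
```

```text
17.0 [ 0.49510724 -0.12640489  0.06180147] [0.68970666 3.36348436 0.27038274] 0.04269899384336095 [5.43774674e-02 3.14103932e+00 1.15111407e-03]
```

View pics/c14.png

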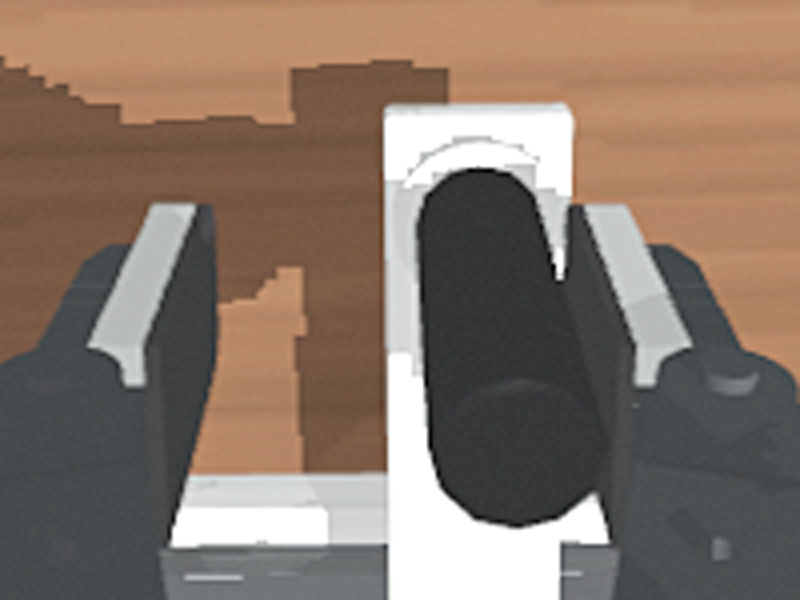

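The force fell to zero and then rose again, so the carrier seems to be in the notch. I'll back the finger off to the middle, let the carrier centre itself, then lift.

Call:
send_rows(increments=[{"dp": [0, 0.002, 0], "turn": [0, 0, 0], "grip": 0.5}, {"dp": [0, 0.005, 0], "turn": [0, 0, 0], "grip": 0.5}, {"dp": [0, 0.009, 0], "turn": [0, 0, 0], "grip": 0.5}, {"dp": [0, 0.011, 0], "turn": [0, 0, 0], "grip": 0.5}, {"dp": [0, 0.011, 0], "turn": [0, 0, 0], "grip": 0.5}])

```text
t: 17.55
tcp_pos: [0.4951, -0.1154, 0.0618]
orientation: [-0.054, -3.141, 0.0]
contact_force: [0.3, 0.5, -0.5]
width: 0.0428
```

```bash
python3 - <<'E'
from h import *
s=robot.read_state();print(s['t'],s['tcp_pos'],s['contact_force'],s['width'],s['orientation'])
snap('wrist','w15');crop('w15',220,190,420,340,4,'c15')
E
```

```text
17.55 [ 0.49505883 -0.1153947   0.06180887] [ 0.27102802  0.53530077 -0.52975543] 0.042812540184369426 [-5.40025468e-02 -3.14103488e+00  1.98231982e-04]
```

View pics/c15.png

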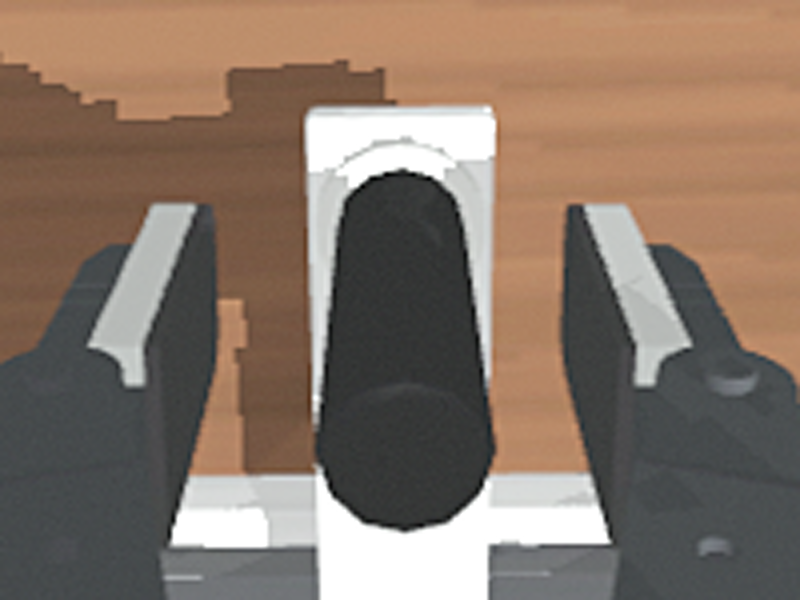

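The grip is centred between the fingers with no force. Its y of about -0.1155 compares with -0.116 expected for the station. Lifting straight off and backing away.

Call:
send_rows(increments=[{"dp": [0, 0, 0.015], "turn": [0, 0, 0], "grip": 0.5}, {"dp": [0, 0, 0.035], "turn": [0, 0, 0], "grip": 0.5}, {"dp": [0, 0, 0.055], "turn": [0, 0, 0], "grip": 0.5}, {"dp": [0, 0, 0.075], "turn": [0, 0, 0], "grip": 0.5}, {"dp": [-0.02, 0, 0.095], "turn": [0, 0, 0], "grip": 0.5}, {"dp": [-0.06, 0, 0.1], "turn": [0, 0, 0], "grip": 0.5}, {"dp": [-0.1, 0, 0.1], "turn": [0, 0, 0], "grip": 0.5}, {"dp": [-0.13, 0, 0.1], "turn": [0, 0, 0], "grip": 0.5}])

```text
t: 18.4
tcp_pos: [0.363, -0.1154, 0.1618]
orientation: [-0.054, -3.141, 0.0]
contact_force: [-0.9, -0.5, 0.9]
width: 0.0429
```

```bash
python3 - <<'E'
from h import *
s=robot.read_state();print(s['t'],s['tcp_pos'],s['contact_force'])
snap('scene','s16');crop('s16',270,160,430,310,4,'c16')
snap('top','t16');crop('t16',225,100,455,250,3.4,'d16')
E
```

```text
18.4 [ 0.36301611 -0.11535571  0.16179421] [-0.90513283 -0.4907491   0.8668765 ]
```

View pics/c16.png

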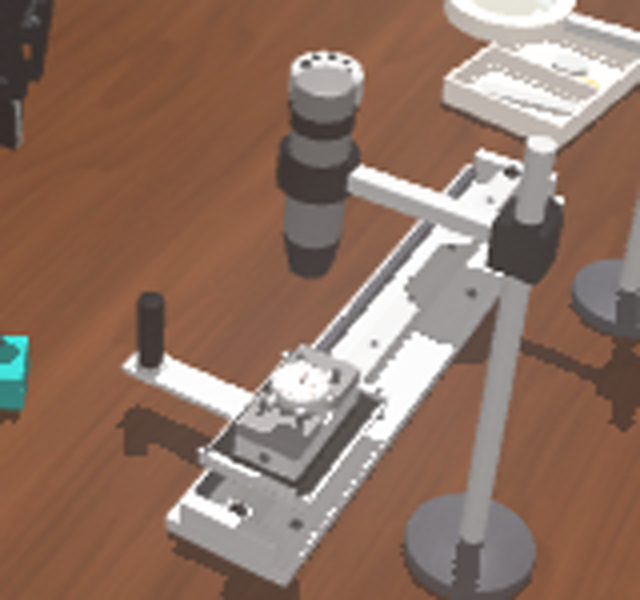

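View pics/d16.png

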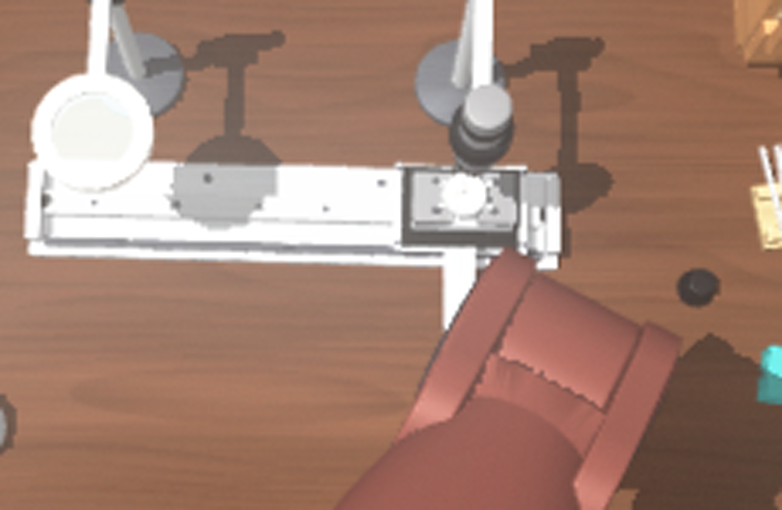

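View pics/s16.png

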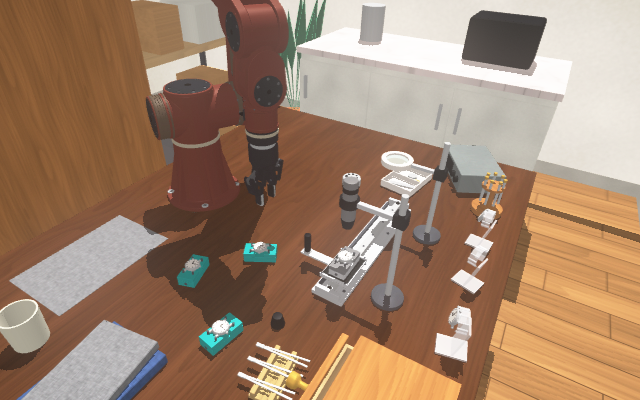

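```bash
python3 - <<'E'
from h import *
def edges(f,v):
    g=load(f)[0].astype(float).mean(2)[v-2:v+3].mean(0); return g
for f,lo,hi in(('top0',285,335),('t16',335,388)):
    for v in (169,170,171):
        g=load(f)[0].astype(float).mean(2)[v]; print(f,v,g[lo:hi].astype(int))
f=lambda a,b:(225+a/3.4,100+b/3.4)
for n,p,z in[('t16',(404,170),.044),('t16',(520,172),.044),('t16',(402,242),.044),('t16',(519,247),.044)]: print(w(n,*f(*p),z).round(4))
for p in [(413,170),(516,172),(516,228),(412,224)]: print('h',w('t16',*f(*p),.0745).round(4))
print(w('t16',*f(465,195)).round(4))
E
```

```text
top0 169 [254 254 254 254 254 254 173 162 123 103 102 102 103 101 102 102 103 103
 103 101 102 102 102 102 103 102 102 102 101 102 103 102 103 103 103 103
 103 104 103 104 103 106 184 254 254 175 187 188 188 221]
top0 170 [248 248 248 248 250 254 248 236 136 124 123 122 121 109 109 107 104 104
 104 104 107 108 104 104 104 103 101 101 101 102 103 102 102 103 103 102
 102 102 103 103 103 107 143 204 174 174 184 186 191 231]
top0 171 [154 154 154 153 153 215 255 255 172 198 199 204 200 160 164 165 153 155
 156 157 163 188 178 177 176 172 165 166 166 165 166 167 169 169 165 147
 146 147 147 142 138 117 180 252 245 180 179 180 214 253]
t16 169 [254 254 254 254 254 255 255 254 119 103 102 102 102 100 100 100 100 101
  99 100  99  99 100  98  98  98  97  97  96  96  95  96  94  96  94  94
  94  94  93  93  91  94 183 254 253 184 187 220 254 253 221 254 254]
t16 170 [254 254 254 254 254 254 244 227 119 102 103 101 102 101 101 101 101 100
  99 100  99  99  98  99  99  98  97  97  97  95  96  95  96  96  95  92
  94  94  92  91  91  96 174 253 252 183 187 220 254 253 221 254 254]
t16 171 [254 254 254 254 254 252 191 188 120 106 105 104 102 101 100 100 101 100
 100 100  99  98  98  99  98  97  97  97  96  97  96  96  95  96  95  94
  94  94  94  93  92  96 141 216 186 183 189 221 254 253 221 254 254]
[ 0.646  -0.0669  0.044 ]
[ 0.6444 -0.1706  0.044 ]
[ 0.5795 -0.0648  0.044 ]
[ 0.5753 -0.1684  0.044 ]
h [ 0.6366 -0.0735  0.0745]
h [ 0.635  -0.1635  0.0745]
h [ 0.5844 -0.1626  0.0745]
h [ 0.5877 -0.0724  0.0745]
[ 0.6138 -0.1187  0.075 ]
```

```bash
python3 - <<'E'
from h import *
a=w('top0',327,169,.046);b=w('t16',377,169,.046);print(np.linalg.norm(a-b),a-b)
s=robot.read_state();print(s['t'],s['contact_force'])
if abs(np.linalg.norm(a-b)-.15)<.004: print(robot.hand_in())
E
```

```text
0.15059122609697476 [-0.00049054  0.15059043  0.        ]
18.5 [ 0.08014412  0.52603693 -0.47657081]
the job is handed in; nothing more can be done
None
```

The watch is loaded: the grey case holder is on the carrier, watch face up, and the carrier is at the microscope station on the robot's right (the slide's -y side). I handed the job in at 18.5 s; no verdict was reported.

**Pick and place:** I gripped the holder 20 mm off its middle so the fingers cleared the watch crown. It touched down on the plate between the lips at about 7 N. After release it measured within 1 mm of the plate's centre, 0.2° off square, and level, with its top at 75 mm.

**Push:** I moved the carrier with the fingers loosely around its push grip. Near the station the push force dropped to zero, then rose to 3.4 N. When I let go, the carrier moved only about 0.3 mm. I did not see the roller in the notch directly, but this and the travel below fit it having clicked in.

**Last checks:**
- The top camera shows the carrier travelled 150.6 mm, against 150 mm wanted.
- The holder still lies flat between the lips under the microscope.
- The robot is clear, with contact force near zero, and it did not touch the microscope or magnifier. In the last scene picture the other things are still in place.

**Disagreements:**
- The top and wrist cameras differed by about 3 mm in x on the plate's centre. I used the wrist view.
- The push out of the middle notch read up to about 14 N, more than the roughly 6 N stated, but well inside the limits.

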